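# Set the plaster arch under the marking stylus and clamp the carriage

## Task

First lift the plaster block that was left on the rail off the slide and stand it upright on the free bench, clear of the slide. Then turn the carriage's clamp knob anticlockwise until it is fully slack, push the carriage along its rail until its guide pin is right under the stylus, and with the carriage at rest there turn the knob clockwise until it is fully tight again. Leave the jar, the bowl, the spool and the tin as they stand.

Things in the scene. Friction and masses are not known exactly. Their poses are not given: they have to be found in the camera images.
- slide: Bench slide fixed to the bench: grey base plate 150 (x) by 460 (y) by 15 mm high with a raised steel rail 50 mm wide along its y axis, rail top 27 mm above the bench; end blocks 37 mm high at y = -224 and +224 mm. Origin: centre of its underside, on the bench. Its y axis is the direction in which the carriage travels away from its start end.
- carriage (a joint): Travel of the aluminium carriage along the slide's +y, 0 to 0.31 m; at 0 its centre is at y = -140 mm in the slide's frame. Deck 150 (x) by 90 (y) mm, from 30 to 42 mm above the bench; on it, towards +x, a plaster dental arch (58 by 66 mm, teeth tops at 63 mm), at x = -50 mm the clamp knob. Slack, it slides with about 3 N and stays where left; clamped, it resists almost 20 N.
- push_face (a point): Centre of the carriage deck's rear end face (the face that looks to the slide's -y), 36 mm above the bench; moves with the carriage. The front face is 90 mm further along +y.
- guide_pin (a point): Top of the upright steel guide pin, 6 mm thick, in the middle of the plaster arch on the carriage; 78 mm above the bench, at x = +35 mm in the slide's frame, 45 mm ahead (+y) of the rear face.
- clamp (a joint): Angle of the clamp knob, rad, 0 (fully clockwise, tight) to 1.35 (fully anticlockwise seen from above, slack); it has stops at both ends, takes about 0.2 Nm and stays where it is left.
- knob_grip (a point): On the clamp knob's vertical axis, 76.5 mm above the bench; turns with the knob, its x axis along the bar grip. Black bar 52 mm long, 13 mm thick, from 61.5 to 87.5 mm above the bench, on a black skirt 30 mm across. At x = -50 mm in the slide's frame, level with the guide pin in y. With the knob tight the bar lies across the rail (along the slide's x).
- stand: Stylus stand fixed to the bench beyond the slide's far (+x) side: dark base 50 (x) by 60 (y) by 12 mm, post 14 mm thick, top 111 mm high; a 9 mm wide arm, 100 to 108 mm above the bench, reaches 83 mm from the post towards its -x, over the slide. Origin: under the post, on the bench. Same yaw as the slide.
- stylus_tip (a point): Point of the downward steel stylus at the end of the stand's arm, 85 mm above the bench, 7 mm above the height of the guide pin's top. Its y axis is along the rail.
- block: Loose plaster block, 46 (x) by 56 (y) mm, 26 mm high, with a row of small teeth along its y axis on top (38 mm high over all); 140 g. Stands on the rail in the carriage's way. Origin: centre of its underside.
- jar: Bystander: closed clear jar, 52 mm across, 60 mm high, standing. Origin: centre of its underside.
- bowl: Bystander: small dark rubber bowl, 84 mm across, 42 mm high, standing. Origin: centre of its underside.
- spool: Bystander: steel spool, 52 mm across, 41 mm high, standing. Origin: centre of its underside.
- tin: Bystander: low aluminium tin, 60 mm across, 26 mm high. Origin: centre of its underside.
Things that resemble listed ones, but are neither listed nor needed, are in the scene too. What is shaped like the block but green is not meant. Leave any red look-alike of the stand alone.

How it is judged:
By the outcome, as a careful person would: the job done as asked, in the order asked, and still so for the second after the job is handed in, with the robot touching nothing.
It also fails if it takes over 72 s, if anything falls off the work surface, if the arm or the gripper's body presses on something with over 40 N, if the wrist force passes 120 N, or if a joint passes its speed limit or range.

## Robot

A 7-joint arm with a two-finger parallel gripper is mounted at the origin on the work surface. World frame = base frame: x ahead of the robot, y to its left, z up, the work surface at z = 0. Lengths are in mm, angles in rad, forces in N, time in s.
With the tool pointing down it reaches from about 425 to 975 mm from the base axis. Payload 16.7 kg.
Tool frame: the origin (TCP) lies midway between the tips of the shut fingers; the grasp point (between the pads) lies 19 mm behind it; y points along the fingers, x is the direction in which the jaws open and shut, and the axes are right-handed (so a half turn about y gives the same grasp; the last joint's range is limited). The gripper opens to 85 mm and grips with 20 to 120 N. Pads are 22 mm wide; open, the fingers measure 114 mm over their backs; the gripper's body (76 mm by 85 mm) begins 54 mm behind the grasp point. The pads swing forward as they close: fully open they stand 13 mm farther back than shut.
Start: joints at [1.161, 0.426, 0.074, 1.606, -0.034, 1.111, -0.067], TCP at [174.021, -652.145, 231.302] pointing down, gripper open.
Joint ranges: [-2.85, 2.85], [-0.5, 2.14], [-1.23, 1.37], [0.21, 2.46], [-1.02, 4.16], [0.16, 2.05], [-2.73, 2.73]. Speed limits (rad/s): [1.89, 1.89, 2.39, 2.39, 3.01, 3.01, 3.01].

## Interface

Orientations are given as a 3x3 rotation matrix whose columns are the frame's x, y, z axes.
In Python, from plant import sensors, eyes, job_done gives the robot as it stands. The module is installed in compiled form; this text tells all that it offers.
- The arm moves only by the tool jog_arm, never from a script. Its arguments are lists of equal length, an entry for each row: "grip": the opening, from 0 (shut) to 1 (fully open); "travel": the shift along the tool's x, y, z in cm, a list of three; "roll": the turn about the tool's y in degrees. In form: {"grip": [grip, ...], "travel": [[dx, dy, dz], ...], "roll": [roll, ...]}. A call has 1 to 8 rows; each row shifts and turns the commanded pose from where the row before left it, along the tool's axes as they then stand; what a row does not reach is not made up. A row lasts 1/12 s, in which the tool goes at most 41.7 mm and 7.16 degrees, less where a joint would pass 70% of its speed; a pose out of reach is approached as far as the arm can. A call with a gripper value outside its range is refused whole. The fingers move at their own pace and stop on an object; the grip force is fixed at half the most. Time passes only in rows, so rows that do not move let the fingers close. It gives the time, the measured TCP pose, the force and the opening at its end, in the units of the state.
- sensors.sense(): the state, without advancing time (a new reading comes with each control period).
- eyes.get_image(name): name is "side" or "top"; returns a dict with "pixels" (384x512x3 uint8, red, green, blue), "K" (3x3 intrinsics, pixels), "k1" (the pictures are not rectified: a ray, as slopes to the right and down, at radius r is drawn at 1 + k1 r^2 times it, then the intrinsics apply), "R" (3x3) and "t" (3): a world point X has camera coordinates R X + t. Camera axes: x right, y down, z forward; pixel columns grow to the right and rows downward; lengths in mm; the calibration is good to about 2 mm. A picture is of the moment at which its call begins. There is no depth.
- job_done(): hands the job in, once; it reports no verdict.
Trained networks look in a picture, given as the dict that the camera call returned (one of the last four; its "shot" number tells which), for a name from the list of things; names that differ only in an ending like _2 or _b are one class to them, and where a whole thing is asked for, a point or a joint stands for the part that bears it (a point fixed in the world has none). Each returns a list of dicts, best first, with "score" (0 to 1); they miss things now and then, are a little off and sometimes report something else, mostly with a low value. They report only what shows in the picture. A call takes as long as a camera call. They do not tell look-alikes from the thing itself.
- eyes.spot_in(picture, query): "location" ([x, y, z] in mm, in the coordinates of the camera as it stood for that picture, good to about 4 mm: the middle of the surface that is visible of it).
- eyes.cut_out(picture, query): "pixels" (384x512 bool, what is visible of it).
- eyes.pinpoint(picture, query): "location" ([x, y, z] in mm, in the coordinates of the camera as it stood for that picture, good to about 4 mm: a listed point, or the origin of a listed thing).
The state is a dict: "clock": time; "joints": joint angles; "joint_vel": joint speeds; "tau": joint torques, N m; "tool_pos": TCP position; "tcp_rot": TCP orientation; "force": force on the tool from outside, world axes, zero at the start; "wrist_torque": the same for the moment, N m; "gripper_width": finger opening in mm.
Only numpy, scipy, OpenCV 4.12 (cv2) and the standard library are available. Lean on these libraries where they do the work, as an engineer would, in place of code of your own. Each camera call takes 0.05 s, during which the arm holds its last target. There are 200 camera calls.

## Working session

There is one attempt and no reset: what is moved stays moved. The work goes in short steps, Python scripts to look and compute and a tool call to move; the robot and the scene stay as the last step left them, time stands still between calls to the robot, and variables do not carry over. Pictures are saved under pics/ and viewed, about 8 in all and at most 12, crops included, and the job is handed in when it is done.

Besides the shell and the picture viewer there is one more tool, called after "Emit:" as name(argument=value, ...) on one line, values as JSON. jog_arm: Moves the arm, as the interface text tells. Its arguments: {"type":"object","properties":{"grip":{"type":"array","items":{"type":"number"}},"travel":{"type":"array","items":{"type":"array","items":{"type":"number"}}},"roll":{"type":"array","items":{"type":"number"}}},"required":["grip","travel","roll"]}

```bash
mkdir -p pics; cat > h.py <<'E'
import numpy as np, cv2
from plant import sensors, eyes, job_done
def shot(n,save=None):
    p=eyes.get_image(n)
    if save: cv2.imwrite('pics/'+save,p['pixels'][:,:,::-1])
    return p
def w(p,c): return np.array(p['R']).T@(np.array(c)-np.array(p['t']))
def px(p,X):
    c=np.array(p['R'])@np.array(X,float)+np.array(p['t']); s=c[:2]/c[2]; s=s*(1+p['k1']*(s@s)); K=np.array(p['K']); return K[:2,:2]@s+K[:2,2]
def ray(p,uv,z):
    K=np.array(p['K']); d=np.linalg.solve(K[:2,:2],np.array(uv,float)-K[:2,2]); s=d.copy()
    for _ in range(20): s=d/(1+p['k1']*(s@s))
    R=np.array(p['R']); o=-R.T@np.array(p['t']); v=R.T@np.array([*s,1]); return o+v*(z-o[2])/v[2]
E
python3 - <<'E'
from h import *
s=sensors.sense(); print(s['clock'],s['tool_pos'],np.round(s['tcp_rot'],3).tolist(),s['gripper_width'])
for n in ['top','side']:
    p=shot(n,n+'0.png'); print(n,'cam',np.round(-np.array(p['R']).T@p['t']))
    for q in ['slide','push_face','guide_pin','knob_grip','stand','stylus_tip','block','jar','bowl','spool','tin']:
        for r in eyes.pinpoint(p,q)[:3]:
            X=w(p,r['location']); print(q,round(r['score'],2),X.round(),px(p,X).round())
a=cv2.imread('pics/top0.png')
E
```

```text
0.0 [ 173.94656306 -651.76828518  230.60804701] [[0.258, -0.0, 0.966], [-0.966, 0.001, 0.258], [-0.001, -1.0, -0.0]] 85.47929522712826
top cam [451.  50. 843.]
slide 0.7 [573.  48.   3.] [250. 215.]
slide 0.18 [648. 186.  82.] [182. 184.]
push_face 0.25 [473. 210.   0.] [186. 268.]
guide_pin 0.75 [571. -67.  81.] [303. 203.]
knob_grip 0.56 [495. -43.  79.] [297. 241.]
stand 0.78 [727. 167.  -5.] [194. 160.]
stand 0.67 [826. 282.   1.] [144. 128.]
stylus_tip 0.87 [650. 184.  84.] [182. 183.]
stylus_tip 0.81 [748. 304.  82.] [125. 148.]
block 0.85 [815. -15.   4.] [262. 116.]
block 0.67 [576.  72.  27.] [239. 214.]
block 0.39 [649. 183.  83.] [183. 183.]
jar 0.56 [678. -50.   1.] [285. 167.]
bowl 0.95 [427.  91.   3.] [240. 281.]
spool 0.68 [403. -47.   8.] [302. 283.]
tin 0.7 [475. 213.  -1.] [185. 267.]
side cam [ 503. -753.  829.]
slide 0.58 [575.  47.  -2.] [245. 222.]
push_face 0.96 [ 526. -105.   33.] [230. 262.]
guide_pin 0.62 [573. -65.  76.] [249. 234.]
knob_grip 0.75 [491. -44.  76.] [212. 231.]
knob_grip 0.56 [681. -51.   1.] [294. 247.]
stand 0.83 [723. 165.   2.] [295. 185.]
stand 0.81 [830. 279.   0.] [324. 157.]
stylus_tip 0.94 [647. 181.  86.] [267. 159.]
stylus_tip 0.79 [755. 308.  83.] [298. 130.]
stylus_tip 0.54 [576.  70.  31.] [245. 206.]
block 0.84 [576.  71.  28.] [245. 207.]
block 0.77 [810. -15.  -0.] [343. 231.]
block 0.7 [646. 181.  86.] [266. 159.]
jar 0.81 [682. -53.  -2.] [295. 249.]
bowl 0.64 [427.  89.   0.] [185. 215.]
spool 0.7 [398. -49.   2.] [174. 257.]
tin 0.77 [473. 207.   1.] [202. 183.]
```

View pics/top0.png

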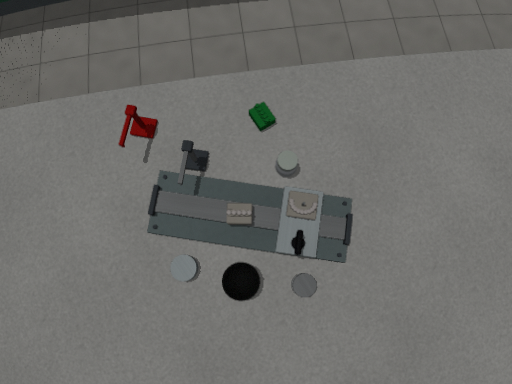

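View pics/side0.png

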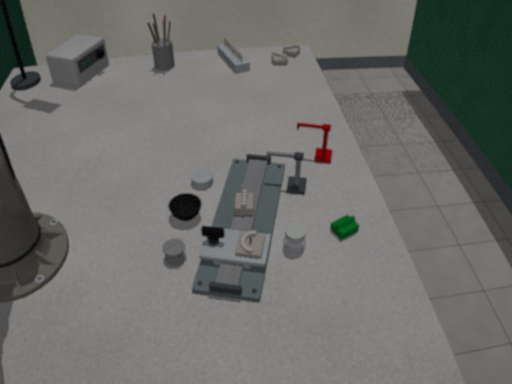

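```bash
python3 - <<'E'
from h import *
p=shot('top'); q=shot('side')
a=cv2.imread('pics/top0.png')[130:290,140:360]; cv2.imwrite('pics/crop.png',cv2.resize(a,None,fx=3.6,fy=3.6,interpolation=cv2.INTER_CUBIC))
for P in (p,q):
  for n in ['slide','block','carriage','clamp']:
    for r in eyes.cut_out(P,n)[:2]:
      m=np.array(r['pixels']).astype('uint8')
      ys,xs=np.nonzero(m); z={'slide':15,'block':53,'carriage':42,'clamp':87}[n]
      pts=np.array([ray(P,(x,y),z)[:2] for x,y in zip(xs,ys)],'float32')
      rc=cv2.minAreaRect(pts); print(n,round(r['score'],2),len(xs),np.round(rc[0]),np.round(rc[1]),round(rc[2],1))
E
```

```text
slide 0.91 12169 [572.  49.] [470. 157.] 74.8
block 0.64 567 [572.  71.] [55. 47.] 82.2
block 0.64 480 [793.  -8.] [64. 48.] 22.2
carriage 0.75 2631 [539. -58.] [ 90. 150.] 73.4
carriage 0.73 659 [706. 161.] [ 62. 106.] 78.6
clamp 0.66 192 [492. -40.] [23. 46.] 80.9
slide 0.78 8443 [566.  60.] [498. 175.] 73.1
slide 0.24 2419 [532. -43.] [119. 174.] 71.6
block 0.79 500 [800. -48.] [73. 58.] 23.9
block 0.74 405 [573.  64.] [85. 46.] 83.0
carriage 0.82 2398 [534. -67.] [110. 166.] 73.9
clamp 0.68 292 [491. -61.] [47. 50.] 83.2
```

View pics/crop.png

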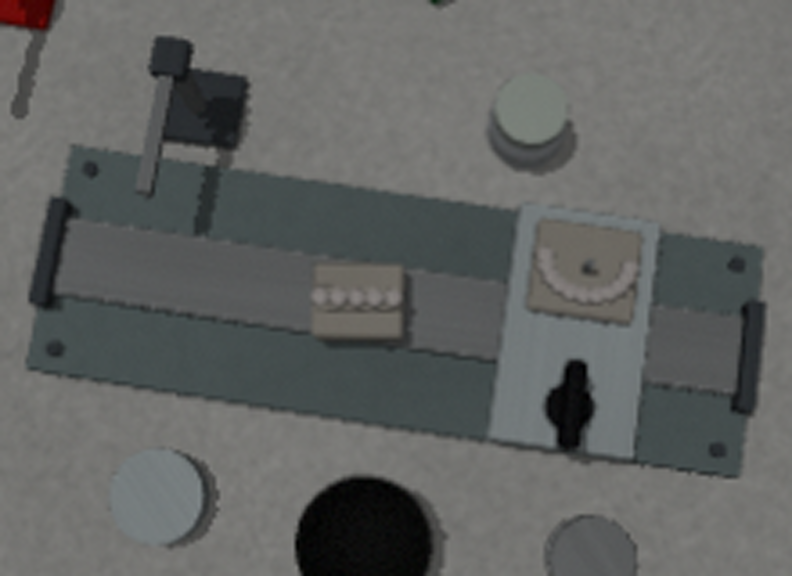

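The two block-shaped things are a grey one on the rail at px (239,214) and a green one at (262,116). The grey plaster one on the rail is the one meant, and the crop confirms it. Of the two stands, the dark one at (194,160) counts and the red one at (143,127) doesn't. The knob bar lies across the rail, so it is tight. Next I move above the block.

Emit:
jog_arm(grip=[1,1,1,1,1,1,1,1], travel=[[-2.5,0,2.4],[-2.6,0,2.5],[-2.6,0,2.5],[-2.6,0,2.5],[-2.6,0,2.5],[-2.6,0,2.5],[-2.6,0,2.5],[-2.6,0,2.5]], roll=[0,0,0,0,0,0,0,0])

```text
clock: 2.37
tool_pos: [313.5, -399.3, 231.5]
tcp_rot: [[0.258, 0.0, 0.966], [-0.966, -0.0, 0.258], [0.001, -1.0, 0.0]]
force: [0.9, -0.9, -0.4]
gripper_width: 85.2
```

Emit:
jog_arm(grip=[1,1,1,1,1,1,1,1], travel=[[-2.6,0,2.5],[-2.6,0,2.5],[-2.6,0,2.5],[-2.6,0,2.5],[-2.6,0,2.5],[-2.6,0,2.5],[-2.6,0,2.5],[-2.6,0,2.5]], roll=[0,0,0,0,0,0,0,0])

```text
clock: 3.03
tool_pos: [453.1, -146.7, 231.7]
tcp_rot: [[0.258, 0.001, 0.966], [-0.966, -0.0, 0.258], [0.001, -1.0, 0.001]]
force: [0.7, -0.1, 0.6]
gripper_width: 85.0
```

Emit:
jog_arm(grip=[1,1,1,1,1,1,1], travel=[[-2.6,0,2.5],[-2.6,0,2.5],[-2.6,0,2.5],[-2.6,0,2.5],[-2.6,0,2.5],[-2.6,0,2.5],[-2.2,0,2.2]], roll=[0,0,0,0,0,0,0])

```text
clock: 3.62
tool_pos: [573.6, 70.4, 231.5]
tcp_rot: [[0.258, 0.0, 0.966], [-0.966, 0.0, 0.258], [-0.0, -1.0, 0.001]]
force: [0.7, 0.0, 1.0]
gripper_width: 85.1
```

Emit:
jog_arm(grip=[1,1,1,1,1,1,1,1], travel=[[0,0.5,0],[0,1,0],[0,1,0],[0,1,0],[0,1,0],[0,1,0],[0,1,0],[0,1,0]], roll=[-7,-7,-7,-7,-7,-7,-7,-7])

```text
clock: 4.28
tool_pos: [572.9, 68.0, 156.0]
tcp_rot: [[0.947, 0.0, 0.321], [-0.321, 0.0, 0.947], [0.0, -1.0, 0.0]]
force: [-0.2, 0.5, -0.6]
gripper_width: 85.3
```

Emit:
jog_arm(grip=[1,1,1,1], travel=[[0,1,0],[0,1,0],[0,0.5,0],[0,0,0]], roll=[-7,-4.5,0,0])

```text
clock: 4.62
tool_pos: [572.3, 67.7, 130.3]
tcp_rot: [[0.991, -0.002, 0.135], [-0.135, 0.0, 0.991], [-0.002, -1.0, -0.0]]
force: [-0.1, -0.5, 0.5]
gripper_width: 85.1
```

Emit:
jog_arm(grip=[1,1,1,1,1,1,1,1], travel=[[0.2,1.5,0.4],[0,2,0],[0,2,0],[0,1.5,0],[0,1.5,0],[0,1,0],[0,0.5,0],[0,0,0]], roll=[0,0,0,0,0,0,0,0])

```text
clock: 5.28
tool_pos: [575.0, 71.9, 30.5]
tcp_rot: [[0.991, -0.001, 0.132], [-0.132, -0.0, 0.991], [-0.001, -1.0, -0.0]]
force: [-0.0, 0.5, -0.1]
gripper_width: 85.8
```

Emit:
jog_arm(grip=[0.3,0.3,0.3,0.3,0.3,0.3,0.3,0.3], travel=[[0,0,0],[0,0,0],[0,0,0],[0,0,0],[0,0,0],[0,0,0],[0,0,0],[0,0,0]], roll=[0,0,0,0,0,0,0,0])

```text
clock: 5.95
tool_pos: [576.0, 71.8, 32.4]
tcp_rot: [[0.991, 0.001, 0.132], [-0.132, 0.0, 0.991], [0.001, -1.0, 0.0]]
force: [-2.4, -0.1, 8.0]
gripper_width: 44.6
```

Emit:
jog_arm(grip=[0.3,0.3,0.3,0.3,0.3,0.3,0.3], travel=[[0,-0.5,0],[0,-1,0],[0,-1,0],[0,-1,0],[0,-1,0],[0,-1,0],[0,-0.5,0]], roll=[0,0,0,0,0,0,0])

```text
clock: 6.53
tool_pos: [576.0, 71.8, 93.3]
tcp_rot: [[0.991, 0.002, 0.132], [-0.132, 0.0, 0.991], [0.002, -1.0, 0.0]]
force: [0.9, 0.1, -3.0]
gripper_width: 44.7
```

```bash
python3 - <<'E'
from h import *
a=shot('side','s1.png')['pixels'][150:270,170:330,::-1]; cv2.imwrite('pics/s1c.png',cv2.resize(a,None,fx=4,fy=4,interpolation=cv2.INTER_CUBIC))
E
```

```text
(no output)
```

View pics/s1c.png

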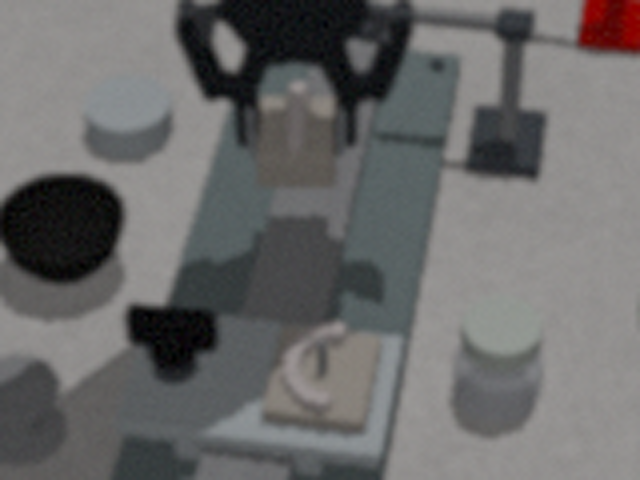

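The block is held clear of the rail, with the teeth up. I carry it to the free bench on the far side, between stand and jar.

Emit:
jog_arm(grip=[0.3,0.3,0.3,0.3,0.3,0.3,0.3,0.3], travel=[[1,0,0.1],[2,0,0.1],[2.5,0,0.1],[2.7,0,0.1],[2.5,0,0.1],[2,0,0],[1.5,0,0],[0.5,0,0]], roll=[0,0,0,0,0,0,0,0])

```text
clock: 7.25
tool_pos: [723.7, 56.6, 90.1]
tcp_rot: [[0.991, -0.0, 0.133], [-0.133, 0.0, 0.991], [-0.0, -1.0, 0.0]]
force: [-0.4, -0.8, -1.2]
gripper_width: 44.5
```

Emit:
jog_arm(grip=[0.3,0.3,0.3,0.3,0.3,0.3,0.3,0.3], travel=[[0,0.7,0],[0,1.3,0],[0,1.5,0],[0,1.5,0],[0,1.5,0],[0,0.8,0],[0,0.5,0],[0,0.2,0]], roll=[0,0,0,0,0,0,0,0])

```text
clock: 7.92
tool_pos: [721.2, 57.4, 10.1]
tcp_rot: [[0.991, -0.001, 0.131], [-0.131, 0.0, 0.991], [-0.001, -1.0, -0.0]]
force: [-0.4, -0.5, -2.2]
gripper_width: 45.0
```

Emit:
jog_arm(grip=[0.3,0.3,0.3,0.3], travel=[[0,0.2,0],[0,0.1,0],[0,0.1,0],[0,0,0]], roll=[0,0,0,0])

```text
clock: 8.25
tool_pos: [722.0, 57.3, 7.7]
tcp_rot: [[0.991, 0.001, 0.132], [-0.132, 0.0, 0.991], [0.001, -1.0, 0.0]]
force: [0.2, -1.0, -0.7]
gripper_width: 44.9
```

Emit:
jog_arm(grip=[0.3,0.3,0.3], travel=[[0,0.1,0],[0,0.1,0],[0,0,0]], roll=[0,0,0])

```text
clock: 8.5
tool_pos: [721.9, 57.3, 5.5]
tcp_rot: [[0.991, 0.0, 0.132], [-0.132, 0.0, 0.991], [0.0, -1.0, 0.0]]
force: [-0.1, -0.3, -2.0]
gripper_width: 44.6
```

Emit:
jog_arm(grip=[0.3,0.3,0.3], travel=[[0,0.1,0],[0,0.05,0],[0,0,0]], roll=[0,0,0])

```text
clock: 8.75
tool_pos: [721.9, 57.3, 5.4]
tcp_rot: [[0.991, 0.001, 0.132], [-0.132, -0.0, 0.991], [0.001, -1.0, -0.0]]
force: [-8.5, -1.6, 18.0]
gripper_width: 45.3
```

Emit:
jog_arm(grip=[0.6,1,1,1,1,1,1,1], travel=[[0,-0.15,0],[0,0,0],[0,0,0],[0,0,0],[0,0,0],[0,-1,0],[0,-2,0],[0,-2.5,0]], roll=[0,0,0,0,0,0,0,0])

```text
clock: 9.42
tool_pos: [720.7, 57.3, 60.0]
tcp_rot: [[0.991, -0.003, 0.131], [-0.131, -0.0, 0.991], [-0.003, -1.0, -0.0]]
force: [0.6, -0.5, 0.4]
gripper_width: 85.0
```

Emit:
jog_arm(grip=[1,1,1,1,1,1,1,1], travel=[[0,-3,0],[0,-3,0],[0,-3,0],[0,-1,0],[0,0,0],[0,0,0],[0,0,0],[0,0,0]], roll=[0,7,7,7,7,7,7,7])

```text
clock: 10.08
tool_pos: [721.7, 57.5, 161.3]
tcp_rot: [[0.546, 0.001, 0.838], [-0.838, 0.0, 0.546], [0.0, -1.0, 0.001]]
force: [0.0, 0.5, -1.6]
gripper_width: 85.3
```

Emit:
jog_arm(grip=[1,1,1,1,1,1,1,1], travel=[[0,0,0],[0,0,0],[0,0,0],[0,0,0],[0,0,0],[0,0,0],[0,0,0],[0,0,0]], roll=[7,7,7,7,7,7,7,0.5])

```text
clock: 10.75
tool_pos: [721.7, 57.8, 161.1]
tcp_rot: [[-0.282, 0.0, 0.959], [-0.959, 0.0, -0.282], [-0.0, -1.0, 0.0]]
force: [0.5, -0.6, 0.2]
gripper_width: 85.6
```

```bash
python3 - <<'E'
from h import *
s=sensors.sense(); print(s['clock'],s['tool_pos'].round(1) if hasattr(s['tool_pos'],'round') else s['tool_pos'],np.round(s['joints'],2))
T=np.array(s['tcp_rot']); 
for n in ['top','side']:
    p=shot(n,n+'2.png')
    for q in ['block','knob_grip','guide_pin','stylus_tip']:
        for r in eyes.pinpoint(p,q)[:2]: print(n,q,round(r['score'],2),w(p,r['location']).round(1))
print(np.round(T,3).tolist(), (T.T@(np.array([493,-43.5,150])-s['tool_pos'])).round(1))
E
```

```text
10.75 [721.7  57.8 161.1] [-0.03  0.57 -0.2   1.53  0.12  1.05 -2.12]
top guide_pin 0.47 [472.4 211.9   0.5]
top stylus_tip 0.64 [645.5 185.3  81.9]
side block 0.72 [722.9  57.7   5.4]
side block 0.58 [810.1 -11.4   4.2]
side knob_grip 0.64 [400.5 -48.3   3.4]
side guide_pin 0.96 [572.2 -70.7  78.6]
side stylus_tip 0.55 [646.1 181.4  85.4]
[[-0.282, 0.0, 0.959], [-0.959, 0.0, -0.282], [-0.0, -1.0, 0.0]] [ 161.7   11.  -190.8]
```

Emit:
jog_arm(grip=[1,1,1,1,1,1,1,1], travel=[[1.2,0,-1.5],[2,0,-2.4],[2.5,0,-3],[2.6,0,-3],[2.6,0,-3],[2.5,0,-3],[1.8,0,-2.1],[1,0,-1.1]], roll=[0,0,0,0,0,0,0,0])

```text
clock: 11.92
tool_pos: [490.2, -47.2, 160.4]
tcp_rot: [[-0.278, -0.001, 0.961], [-0.961, -0.001, -0.278], [0.001, -1.0, -0.001]]
force: [1.2, -0.2, 0.6]
gripper_width: 85.6
```

```bash
python3 - <<'E'
from h import *
s=sensors.sense(); print(s['clock'],np.round(s['tool_pos'],1))
a=shot('side','s3.png')['pixels'][170:290,170:370,::-1]; cv2.imwrite('pics/s3c.png',cv2.resize(a,None,fx=4,fy=4,interpolation=cv2.INTER_CUBIC))
E
```

```text
11.9167 [490.2 -47.2 160.4]
```

View pics/s3c.png

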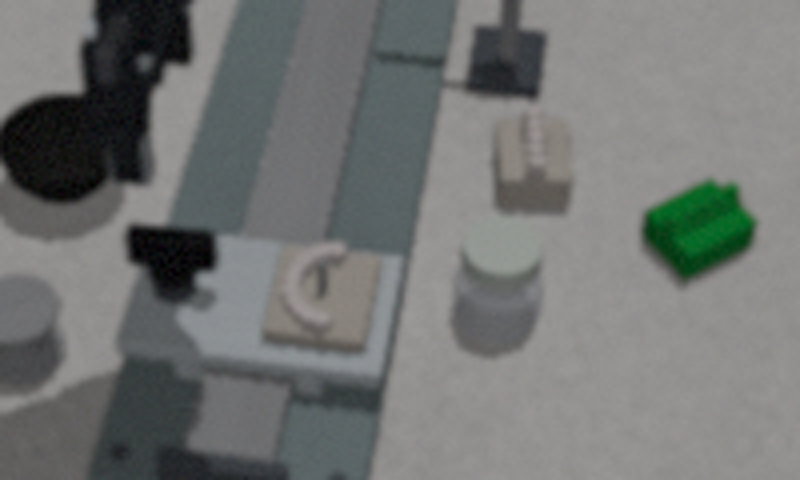

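The grey block stands upright on the bench at crop (533,160), beyond the jar and clear of the slide. The knob bar is at crop (172,245), across the rail. I descend on it.

Emit:
jog_arm(grip=[1,1,1,1,1,1,1,1], travel=[[-0.4,1,0.2],[0,2,0],[0,2,0],[0,1.5,0],[0,1.5,0],[0,1,0],[0,0.4,0],[0,0,0]], roll=[0,0,0,0,0,0,0,0])

```text
clock: 12.63
tool_pos: [496.3, -41.8, 65.4]
tcp_rot: [[-0.276, -0.001, 0.961], [-0.961, 0.0, -0.276], [0.0, -1.0, -0.001]]
force: [-0.9, 0.3, -1.3]
gripper_width: 85.5
```

Emit:
jog_arm(grip=[0,0,0,0,0,0,0,0], travel=[[0,0,0],[0,0,0],[0,0,0],[0,0,0],[0,0,0],[0,0,0],[0,0,0],[0,0,0]], roll=[0,0,0,0,0,0,0,0])

```text
clock: 13.3
tool_pos: [496.3, -43.9, 67.0]
tcp_rot: [[-0.278, 0.0, 0.961], [-0.961, -0.002, -0.278], [0.002, -1.0, 0.0]]
force: [-4.5, -8.6, 12.5]
gripper_width: 11.7
```

Emit:
jog_arm(grip=[0,0,0,0], travel=[[0,0,0],[0,0,0],[0,0,0],[0,0,0]], roll=[0,0,0,0])

```text
clock: 13.63
tool_pos: [496.3, -43.9, 67.0]
tcp_rot: [[-0.278, 0.0, 0.961], [-0.961, -0.002, -0.278], [0.002, -1.0, 0.001]]
force: [-4.7, -9.7, 12.3]
gripper_width: 11.7
```

Emit:
jog_arm(grip=[0,0,0,0,0], travel=[[0.2,-0.15,0],[0,0,0],[0,0,0],[0,0,0],[0,0,0]], roll=[0,-5,-6,-6,-6])

```text
clock: 14.05
tool_pos: [496.1, -43.3, 67.3]
tcp_rot: [[0.127, 0.0, 0.992], [-0.992, 0.001, 0.127], [-0.001, -1.0, 0.001]]
force: [6.8, 6.5, -20.9]
gripper_width: 11.5
```

```bash
python3 - <<'E'
from h import *
s=sensors.sense(); T=np.array(s['tcp_rot']); print(np.round(s['tool_pos'],1),np.round(T[:,0],3),'F tool',np.round(T.T@s['force'],1),'M tool',np.round(T.T@s['wrist_torque'],2))
E
```

```text
[496.1 -43.3  67.3] [ 0.127 -0.992 -0.001] F tool [-5.6 20.9  7.5] M tool [1.73 0.12 1.1 ]
```

Emit:
jog_arm(grip=[0,0,0,0,0], travel=[[-0.05,0.07,0.07],[0,0,0],[0,0,0],[0,0,0],[0,0,0]], roll=[-5,-6,-6,-6,-2])

```text
clock: 14.47
tool_pos: [495.8, -42.2, 67.1]
tcp_rot: [[0.535, -0.001, 0.845], [-0.845, 0.001, 0.535], [-0.002, -1.0, -0.0]]
force: [-4.2, 9.3, 2.4]
gripper_width: 11.5
```

```bash
cat > st.py <<'E'
from h import *
s=sensors.sense(); T=np.array(s['tcp_rot']); print(np.round(s['tool_pos'],1),np.round(np.degrees(np.arctan2(T[1,0],T[0,0])),1),'F tool',np.round(T.T@s['force'],1),'M tool',np.round(T.T@s['wrist_torque'],2),s['gripper_width'])
E
python3 st.py
```

```text
[495.8 -42.2  67.1] -57.6 F tool [-10.1  -2.4   1.5] M tool [0.31 0.13 2.26] 11.534692790104991
```

Emit:
jog_arm(grip=[0,0,0,0,0,0,0], travel=[[-0.1,0,0],[0,0,0],[-0.04,0,0],[0,0,0],[0,0,0],[0,0,0],[0,0,0]], roll=[-5,-6,-6,-6,-4,-3,0])

```text
clock: 15.05
tool_pos: [494.7, -41.9, 67.1]
tcp_rot: [[0.884, -0.002, 0.468], [-0.468, 0.001, 0.884], [-0.002, -1.0, -0.0]]
force: [-6.4, 4.9, 5.1]
gripper_width: 11.5
```

```bash
python3 st.py
```

```text
[494.7 -41.9  67.1] -27.9 F tool [-7.9 -5.1  1.3] M tool [0.33 0.62 1.73] 11.45167751669581
```

Emit:
jog_arm(grip=[0,0], travel=[[-0.1,0,0],[0,0,0]], roll=[-2.5,0])

```text
clock: 15.22
tool_pos: [494.5, -41.8, 67.1]
tcp_rot: [[0.902, -0.0, 0.431], [-0.431, 0.001, 0.902], [-0.001, -1.0, 0.0]]
force: [-0.8, 3.1, -0.8]
gripper_width: 11.6
```

```bash
python3 st.py; python3 - <<'E'
from h import *
for n in ['top','side']:
    p=shot(n)
    for q in ['guide_pin','stylus_tip']:
        for r in eyes.pinpoint(p,q)[:1]: print(n,q,round(r['score'],2),w(p,r['location']).round(1))
E
```

```text
[494.5 -41.8  67.1] -25.5 F tool [-2.1  0.8  2.4] M tool [0.4  1.44 0.59] 11.577237259136787
top guide_pin 0.62 [572.5 -63.3  80.1]
top stylus_tip 0.85 [746.5 305.   82.4]
side guide_pin 0.72 [575.9 -63.8  79. ]
side stylus_tip 0.71 [646.8 179.3  84.2]
```

The slack stop has been reached: 78° turned, and the torque rises sharply at the end. I relax the turn and slide the carriage along the rail, still holding the knob.

Emit:
jog_arm(grip=[0,0,0,0,0,0,0,0], travel=[[0,0,0],[-0.1,0,0.5],[-0.2,0,1],[-0.3,0,1.4],[-0.3,0,1.4],[-0.2,0,1],[-0.1,0,0.5],[0,0,0]], roll=[2.2,0,0,0,0,0,0,0])

```text
clock: 16.18
tool_pos: [511.6, 16.3, 67.1]
tcp_rot: [[0.886, 0.0, 0.464], [-0.464, 0.001, 0.886], [0.0, -1.0, 0.001]]
force: [1.1, 3.5, -2.8]
gripper_width: 11.5
```

```bash
python3 st.py
```

```text
[511.6  16.3  67.1] -27.7 F tool [-0.7  2.8  3.6] M tool [0.67 0.77 0.35] 11.520735178307014
```

Emit:
jog_arm(grip=[0,0,0,0,0,0,0,0], travel=[[-0.1,0,0.6],[-0.2,0,1.2],[-0.3,0,1.5],[-0.4,0,1.7],[-0.3,0,1.7],[-0.3,0,1.5],[-0.2,0,1],[-0.1,0,0.5]], roll=[0,0,0,0,0,0,0,0])

```text
clock: 16.85
tool_pos: [539.3, 110.6, 67.1]
tcp_rot: [[0.885, -0.001, 0.465], [-0.465, -0.0, 0.885], [-0.001, -1.0, -0.0]]
force: [-7.3, -1.6, 5.4]
gripper_width: 11.8
```

Emit:
jog_arm(grip=[0,0,0,0,0,0,0,0], travel=[[-0.1,0,0.6],[-0.2,0,1.2],[-0.3,0,1.6],[-0.3,0,1.6],[-0.3,0,1.4],[-0.2,0,1],[-0.1,0,0.5],[0,0,0]], roll=[0,0,0,0,0,0,0,0])

```text
clock: 17.52
tool_pos: [562.1, 188.2, 67.1]
tcp_rot: [[0.886, -0.001, 0.464], [-0.464, 0.001, 0.886], [-0.002, -1.0, 0.0]]
force: [-9.3, 5.5, 4.9]
gripper_width: 11.2
```

```bash
python3 st.py;  python3 - <<'E'
from h import *
for n in ['top','side']:
    p=shot(n,n+'4.png')
    c=(181,183) if n=='top' else (267,160)
    for q in ['guide_pin','stylus_tip']:
        for r in eyes.pinpoint(p,q)[:2]: X=w(p,r['location']);print(n,q,round(r['score'],2),X.round(1),px(p,X).round(1))
    a=p['pixels'][c[1]-35:c[1]+35,c[0]-45:c[0]+45,::-1]; a=cv2.resize(a,None,fx=8,fy=8,interpolation=cv2.INTER_CUBIC); cv2.imwrite('pics/%s4c.png'%n,a)
a=[cv2.imread('pics/%s4c.png'%n) for n in('top','side')]
E
```

```text
[562.1 188.2  67.1] -27.7 F tool [-10.8  -4.9   0.5] M tool [0.15 0.77 2.62] 11.239013117787852
top guide_pin 0.85 [641.5 165.1  78.8] [191.6 186.1]
top stylus_tip 0.95 [748.9 306.5  83.9] [124.2 147.5]
side guide_pin 0.66 [642.6 163.6  78.4] [266.2 165.9]
side stylus_tip 0.7 [753.7 305.4  82.5] [298.2 130.3]
side stylus_tip 0.61 [648.3 181.8  87.5] [267.5 158.6]
```

View pics/side4c.png

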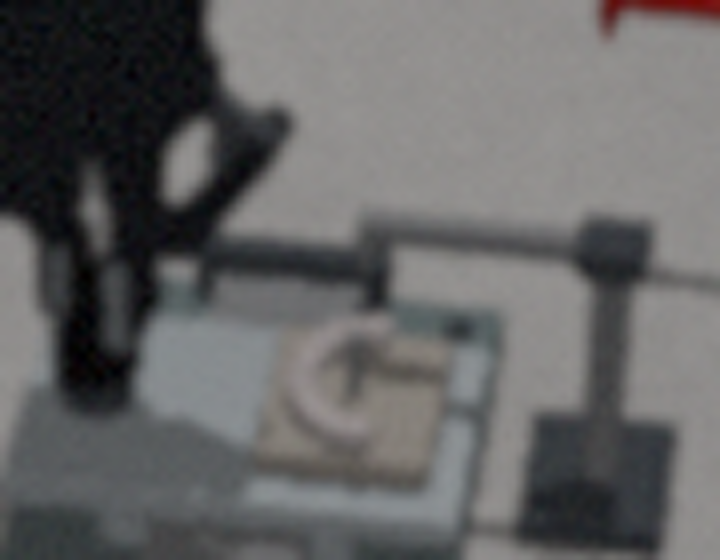

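View pics/top4c.png

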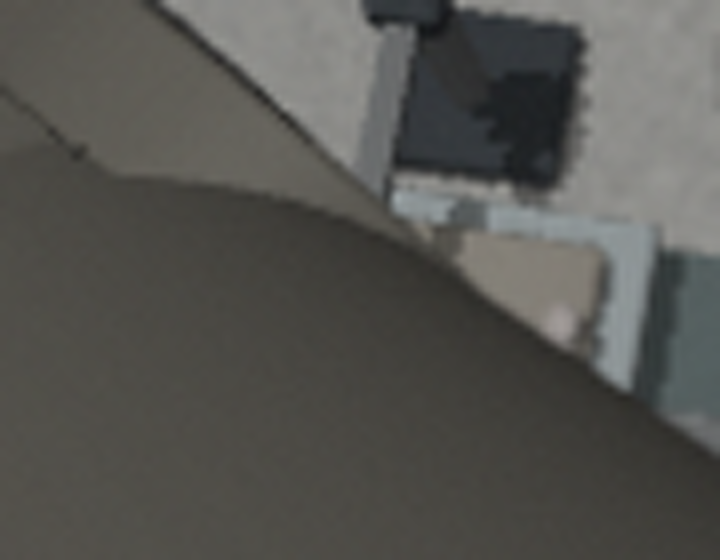

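Side crop: pin top at crop (355,335), full (266,167), short of the stylus hanging at crop (375,240-300). Top crop: the arm hides the pin. About 18 mm remain. I move, let go and check with a clear view before tightening.

Emit:
jog_arm(grip=[0,0,0,0,0,0], travel=[[-0.2,0,0.3],[-0.1,0,0.5],[-0.1,0,0.5],[-0.1,0,0.3],[0,0,0.1],[0,0,0]], roll=[0,0,0,0,0,0])

```text
clock: 18.32
tool_pos: [566.6, 203.8, 67.1]
tcp_rot: [[0.885, -0.0, 0.466], [-0.466, 0.0, 0.885], [-0.0, -1.0, -0.0]]
force: [-3.6, 1.2, 1.0]
gripper_width: 11.3
```

```bash
python3 st.py;  python3 - <<'E'
from h import *
for n in ['top','side']:
  for i in range(2):
    p=shot(n,n+'5.png')
    for q in ['guide_pin','stylus_tip']:
        for r in eyes.pinpoint(p,q)[:2]: X=w(p,r['location']);print(n,q,round(r['score'],2),X.round(1),px(p,X).round(1))
  print(n,px(p,(647,182,85)),px(p,(647,182,104)),px(p,(647,182,78)),px(p,(652,199,78)))
E
```

```text
[566.6 203.8  67.1] -27.8 F tool [-3.7 -1.  -0.6] M tool [-0.24  0.79  0.88] 11.277677107645665
top guide_pin 0.94 [647.4 179.4  78.8] [184.8 184.3]
top guide_pin 0.62 [648.4 183.3  80.9] [182.8 183.9]
top stylus_tip 0.88 [651.5 186.1  83.9] [181.1 182.4]
top stylus_tip 0.66 [747.7 307.2  83.4] [124.  148.1]
top guide_pin 0.75 [645.2 183.   79.7] [183.2 185.4]
top stylus_tip 0.77 [647.5 185.2  82.5] [181.8 184.2]
top stylus_tip 0.61 [747.8 307.5  83. ] [123.9 148.2]
top [183.10176685 184.0013484 ] [181.32997002 181.94972122] [183.73386043 184.73301472] [175.79690086 183.55283773]
side guide_pin 0.83 [644.7 181.3  75.8] [266.1 162.3]
side guide_pin 0.61 [720.8  55.5   6. ] [302.4 212.6]
side stylus_tip 0.97 [753.  306.8  86.6] [298.  128.9]
side stylus_tip 0.83 [646.4 182.   86.8] [266.7 158.8]
side guide_pin 0.9 [646.5 180.9  76.1] [266.8 162.3]
side stylus_tip 0.96 [647.2 183.2  84.2] [266.9 159.3]
side stylus_tip 0.79 [754.9 307.5  85.9] [298.6 128.9]
side [266.95301399 159.31763232] [267.06684526 153.49289599] [266.91151452 161.43373711] [267.88596028 157.29790868]
```

Emit:
jog_arm(grip=[0,0,1,1,1,1,1,1], travel=[[0,0,0.1],[0,0,0.1],[0,0,0],[0,0,0],[0,0,0],[0,0,0],[0,0,0],[0,0,0]], roll=[0,0,0,0,0,0,0,0])

```text
clock: 19.58
tool_pos: [567.6, 205.7, 67.2]
tcp_rot: [[0.885, 0.0, 0.466], [-0.466, 0.0, 0.885], [0.0, -1.0, 0.0]]
force: [0.7, 0.6, -0.3]
gripper_width: 82.3
```

Emit:
jog_arm(grip=[1,1,1,1,1,1,1], travel=[[0,-1,0],[0,-2,0],[0,-3,0],[0,-3,0],[0,-2,0],[0,-1,0],[0,0,0]], roll=[0,0,0,0,0,0,0])

```text
clock: 20.17
tool_pos: [568.5, 206.2, 190.0]
tcp_rot: [[0.885, 0.004, 0.466], [-0.466, 0.001, 0.885], [0.003, -1.0, 0.003]]
force: [0.0, -0.5, -0.1]
gripper_width: 85.2
```

Emit:
jog_arm(grip=[1,1,1,1,1,1,1,1], travel=[[0,0,-2],[0,0,-3],[0,0,-3],[0,0,-3],[0,0,-3],[0,0,-3],[0,0,-2],[0,0,-1]], roll=[0,0,0,0,0,0,0,0])

```text
clock: 20.83
tool_pos: [472.5, 26.0, 186.2]
tcp_rot: [[0.884, -0.002, 0.468], [-0.468, -0.001, 0.884], [-0.001, -1.0, -0.002]]
force: [-0.6, 0.5, -0.0]
gripper_width: 85.1
```

```bash
python3 st.py;  python3 - <<'E'
from h import *
A=[]
for n in ['top','side']:
  for i in range(3):
    p=shot(n,n+'6.png')
    for q in ['guide_pin','stylus_tip','knob_grip']:
        for r in eyes.pinpoint(p,q)[:2]: X=w(p,r['location']);print(n,q,round(r['score'],2),X.round(1),px(p,X).round(1))
  c=(190,190) if n=='top' else (262,162)
  a=p['pixels'][c[1]-28:c[1]+28,c[0]-38:c[0]+38,::-1]; A.append(cv2.resize(a,None,fx=5.2,fy=5.2,interpolation=cv2.INTER_CUBIC))
cv2.imwrite('pics/c6.png',np.hstack(A))
E
```

```text
[472.5  26.  186.2] -27.9 F tool [-0.8  0.   0.1] M tool [ 0.01 -0.   -0.  ] 85.05438262451106
top guide_pin 0.69 [646.6 182.6  81.4] [183.2 184.6]
top stylus_tip 0.86 [648.5 184.8  82.7] [182.  183.8]
top stylus_tip 0.6 [747.1 306.4  83.3] [124.4 148.3]
top knob_grip 0.5 [567.1 204.6  79.3] [176.7 222.4]
top guide_pin 0.56 [647.7 178.8  83.2] [184.7 183.7]
top stylus_tip 0.93 [647.8 184.6  82.7] [182.1 184. ]
top stylus_tip 0.85 [742.6 306.9  80.9] [124.6 150.6]
top knob_grip 0.72 [646.1 180.2  79.6] [184.5 184.9]
top knob_grip 0.59 [564.3 204.6  77.4] [177.  223.8]
top guide_pin 0.85 [646.8 183.2  82.3] [182.8 184.5]
top stylus_tip 0.89 [649.5 186.1  83.4] [181.3 183.3]
top stylus_tip 0.73 [747.1 307.1  79.8] [124.6 148.8]
top knob_grip 0.69 [566.6 204.9  78. ] [176.7 222.7]
side guide_pin 0.88 [644.9 181.1  77.6] [266.2 161.8]
side stylus_tip 0.57 [754.2 308.2  82.8] [298.2 129.7]
side stylus_tip 0.56 [649.8 180.4  84.6] [268.1 159.7]
side knob_grip 0.5 [563.1 204.4  77.4] [234.  158.8]
side stylus_tip 0.93 [754.1 308.8  83.6] [298.2 129.3]
side stylus_tip 0.85 [646.7 182.6  84.6] [266.8 159.3]
side knob_grip 0.7 [644.7 181.4  84.4] [266.1 159.7]
side knob_grip 0.46 [567.1 206.   75.2] [235.5 159. ]
side guide_pin 0.89 [647.1 180.6  79.3] [267.  161.4]
side guide_pin 0.73 [ 6.808e+02 -5.250e+01 -6.000e-01] [294.5 248. ]
side stylus_tip 0.82 [646.9 179.9  84.9] [267.  159.9]
side stylus_tip 0.59 [755.  305.5  83.4] [298.7 130. ]
side knob_grip 0.61 [567.4 204.2  76.4] [235.7 159. ]
```

View pics/c6.png

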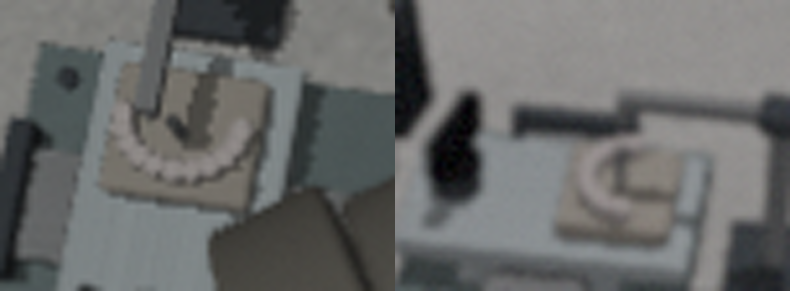

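```bash
python3 - <<'E'
from h import *
A=[]
for n,c in [('top',(184,185)),('side',(268,160))]:
  P=[shot(n) for _ in range(6)]; m=np.mean([p['pixels'].astype(float) for p in P],0).clip(0,255).astype('uint8')[:,:,::-1]
  np.save('avg_%s.npy'%n,m)
  k=20; h=10; v=14
  a=cv2.resize(m[c[1]-v:c[1]+v,c[0]-h:c[0]+h],None,fx=k,fy=k,interpolation=cv2.INTER_CUBIC)
  a=cv2.convertScaleAbs(a,alpha=1.5)
  for i in range(2*h): cv2.putText(a,str((c[0]-h+i)%100),(i*k,10),0,0.3,(0,0,255))
  for i in range(2*v): cv2.putText(a,str((c[1]-v+i)%100),(0,i*k+13),0,0.3,(0,0,255))
  A.append(a)
cv2.imwrite('pics/c7.png',np.hstack(A))
E
```

View pics/c7.png

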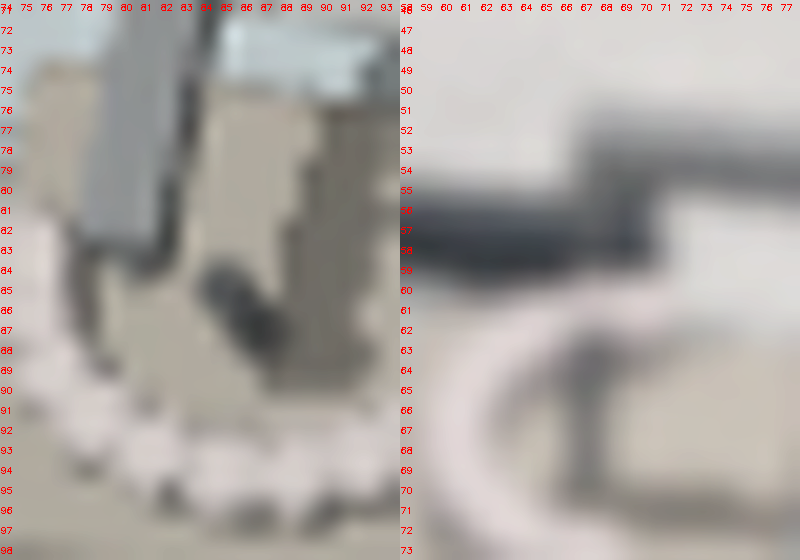

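```bash
python3 - <<'E'
from h import *
p=shot('top'); q=shot('side')
x=np.array([.96,-.28]); y=np.array([.28,.96])
f=lambda P,uv,z:(lambda X:(X.round(1),(X@x).round(1),(X@y).round(1)))(ray(P,uv,z)[:2])
# pixel labels are cell left edges: subtract .5 for pixel-centre coords
for nm,uv,z in [('arm end L',(78+100-.3,181.7),108),('arm end R',(181.2,182),108),('arm L up',(179.8,172),108),('arm R up',(183.8,172),108),('pin top',(184.3,184.1),78)]: print(nm,f(p,uv,z))
for nm,uv,z in [('side arm end tip-top',(266.3,151.3),108),('side stylus top',(267.9,154),104),('pin top',(266.9,161.8),78)]: print(nm,f(q,uv,z))
for X in [(647,182),(646,179),(648,185)]:
  for z in (108,100,85,78,60): print(X,z,px(p,(*X,z)).round(1)+.5,px(q,(*X,z)).round(1)+.5)
E
```

```text
arm end L (array([647.5, 188.8]), np.float64(568.8), np.float64(362.6))
arm end R (array([645.9, 181.6]), np.float64(569.2), np.float64(355.1))
arm L up (array([667.8, 182.5]), np.float64(590.0), np.float64(362.2))
arm R up (array([666.6, 174.1]), np.float64(591.2), np.float64(353.8))
pin top (array([648.2, 180.6]), np.float64(571.7), np.float64(354.9))
side arm end tip-top (array([645.6, 186.2]), np.float64(567.6), np.float64(359.5))
side stylus top (array([648.8, 179.6]), np.float64(572.6), np.float64(354.1))
pin top (array([646.8, 180.5]), np.float64(570.3), np.float64(354.4))
(647, 182) 108 [181.4 182. ] [267.6 152.8]
(647, 182) 100 [182.2 182.9] [267.5 155.2]
(647, 182) 85 [183.6 184.5] [267.5 159.8]
(647, 182) 78 [184.2 185.2] [267.4 161.9]
(647, 182) 60 [185.8 187.1] [267.3 167.3]
(646, 179) 108 [182.9 182.3] [267.4 153.5]
(646, 179) 100 [183.7 183.2] [267.3 156. ]
(646, 179) 85 [185.  184.8] [267.2 160.6]
(646, 179) 78 [185.6 185.5] [267.2 162.7]
(646, 179) 60 [187.2 187.3] [267.1 168. ]
(648, 185) 108 [180.  181.7] [267.8 152. ]
(648, 185) 100 [180.8 182.6] [267.8 154.5]
(648, 185) 85 [182.2 184.2] [267.7 159.1]
(648, 185) 78 [182.8 185. ] [267.6 161.2]
(648, 185) 60 [184.4 186.8] [267.5 166.6]
```

Top view: stylus-arm centre line is at about 358.4 mm along the rail, pin top at about 354.9 mm, so the pin is about 3 mm short. In the side view it is 0.5-3 mm short. I regrasp the knob and advance about 3 mm.

Emit:
jog_arm(grip=[1,1,1,1,1,1,1,1], travel=[[0,0,1],[0,0,3],[0,0,3],[0,0,3],[0,0,3],[0,0,3],[0,0,3],[0,0,1.3]], roll=[0,0,0,0,0,0,0,0])

```text
clock: 23.4
tool_pos: [569.8, 213.0, 187.1]
tcp_rot: [[0.886, 0.0, 0.464], [-0.464, 0.002, 0.886], [-0.001, -1.0, 0.002]]
force: [-1.3, 0.4, 0.7]
gripper_width: 85.2
```

Emit:
jog_arm(grip=[1,1,1,1], travel=[[0,1,0],[0,2,0],[0,2,0],[0,0,0]], roll=[0,0,0,0])

```text
clock: 23.73
tool_pos: [566.9, 206.9, 133.3]
tcp_rot: [[0.885, -0.005, 0.466], [-0.466, -0.002, 0.885], [-0.003, -1.0, -0.004]]
force: [-1.0, -1.1, -1.3]
gripper_width: 85.5
```

Emit:
jog_arm(grip=[1,1,1,1,1,1], travel=[[0,1,-0.05],[0,2,0],[0,2,0],[0,1.2,0],[0,0.3,0],[0,0,0]], roll=[0,0,0,0,0,0])

```text
clock: 24.23
tool_pos: [568.5, 207.8, 71.9]
tcp_rot: [[0.885, -0.001, 0.466], [-0.466, -0.0, 0.885], [-0.001, -1.0, -0.0]]
force: [0.1, 0.8, 0.7]
gripper_width: 85.7
```

Emit:
jog_arm(grip=[0,0,0,0,0,0,0,0], travel=[[0,0,0],[0,0,0],[0,0,0],[0,0,0],[0,0,0],[0,0,0],[0,0,0],[0,0,0]], roll=[0,0,0,0,0,0,0,0])

```text
clock: 24.9
tool_pos: [568.6, 208.2, 72.6]
tcp_rot: [[0.885, 0.0, 0.466], [-0.466, 0.0, 0.885], [-0.0, -1.0, 0.0]]
force: [-3.8, -0.3, 7.0]
gripper_width: 11.4
```

```bash
python3 st.py
```

```text
[568.6 208.2  72.6] -27.8 F tool [-3.2 -7.  -2. ] M tool [-0.36  0.32  0.66] 11.356148732958829
```

Emit:
jog_arm(grip=[0,0,0,0], travel=[[-0.03,0,0.15],[-0.03,0,0.15],[0,0,0],[0,0,0]], roll=[0,0,0,0])

```text
clock: 25.23
tool_pos: [569.4, 211.1, 72.6]
tcp_rot: [[0.885, -0.0, 0.466], [-0.466, 0.0, 0.885], [-0.0, -1.0, 0.0]]
force: [-3.3, -0.3, 8.1]
gripper_width: 11.4
```

Emit:
jog_arm(grip=[1,1,1,1,1,1,1], travel=[[0,0,0],[0,0,0],[0,0,0],[0,0,0],[0,0.3,-0.25],[0,0,-0.25],[0,0,0]], roll=[0,0,0,0,0,0,0])

```text
clock: 25.82
tool_pos: [566.9, 205.7, 68.8]
tcp_rot: [[0.885, -0.001, 0.466], [-0.466, -0.0, 0.885], [-0.0, -1.0, -0.001]]
force: [0.8, 0.8, -0.0]
gripper_width: 85.7
```

```bash
python3 st.py; python3 - <<'E'
from h import *
for n in ['top','side']:
  P={}
  for i in range(4):
    p=shot(n)
    for q,zz in [('guide_pin',78),('stylus_tip',85)]:
        for r in eyes.pinpoint(p,q):
            X=w(p,r['location'])
            if abs(X[0]-647)<15 and abs(X[1]-182)<15: P.setdefault(q,[]).append(X[:2]@np.array([.28,.96]))
  print(n,{k:(np.round(v,1).tolist(),round(float(np.mean(v)),1)) for k,v in P.items()})
E
```

```text
[566.9 205.7  68.8] -27.8 F tool [0.3 0.  1. ] M tool [-0.01 -0.03 -0.01] 85.67718144442804
top {'guide_pin': ([358.1, 357.2, 358.6, 359.6], 358.4), 'stylus_tip': ([360.3, 361.2, 360.6, 360.2], 360.6)}
side {'guide_pin': ([355.0, 355.7, 356.4, 358.6], 356.4), 'stylus_tip': ([356.6, 358.3, 355.8, 356.5], 356.8)}
```

Emit:
jog_arm(grip=[0,0,0,0,0,0,0,0], travel=[[0,0,0.12],[0,0,0],[0,0,0],[0,0,0],[0,0,0],[0,0,0],[0,0,0],[0,0,0]], roll=[0,0,0,0,0,0,0,0])

```text
clock: 27.68
tool_pos: [567.5, 207.6, 69.3]
tcp_rot: [[0.885, -0.0, 0.466], [-0.466, 0.0, 0.885], [-0.0, -1.0, 0.0]]
force: [-4.4, 0.2, 5.7]
gripper_width: 11.8
```

Emit:
jog_arm(grip=[0,0,0], travel=[[-0.02,0,0.08],[0,0,0],[0,0,0]], roll=[0,0,0])

```text
clock: 27.93
tool_pos: [567.7, 208.2, 69.3]
tcp_rot: [[0.885, -0.0, 0.466], [-0.466, -0.0, 0.885], [-0.0, -1.0, -0.0]]
force: [-4.5, -0.6, 6.1]
gripper_width: 11.6
```

Emit:
jog_arm(grip=[0,0,0,0,0,0,0], travel=[[0,0,0],[0,0,0],[0,0,0],[0,0,0],[0,0,0],[0,0,0],[0,0,0]], roll=[5,6,6,6,6,6,0])

```text
clock: 28.52
tool_pos: [568.4, 207.6, 69.4]
tcp_rot: [[0.453, 0.001, 0.892], [-0.892, -0.001, 0.453], [0.001, -1.0, 0.0]]
force: [1.0, -4.4, 4.3]
gripper_width: 11.4
```

```bash
python3 st.py
```

```text
[568.4 207.6  69.4] -63.1 F tool [ 4.4 -4.3 -1.1] M tool [-0.34  0.1  -1.14] 11.40956120047515
```

Emit:
jog_arm(grip=[0,0,0,0,0,0,0,0], travel=[[0.05,0,0],[0,0,0],[0,0,0],[0,0,0],[0,0,0],[0,0,0],[0,0,0],[0,0,0]], roll=[6,6,6,6,6,6,6,0])

```text
clock: 29.18
tool_pos: [568.5, 206.4, 69.4]
tcp_rot: [[-0.259, 0.0, 0.966], [-0.966, -0.002, -0.259], [0.002, -1.0, 0.001]]
force: [-0.8, -8.5, 8.5]
gripper_width: 11.3
```

```bash
python3 st.py
```

```text
[568.5 206.4  69.4] -105.0 F tool [ 8.4 -8.5  1.4] M tool [ 0.48  0.05 -1.9 ] 11.289264827660519
```

Emit:
jog_arm(grip=[0,0,0,0], travel=[[0.1,0,0],[0,0,0],[0,0,0],[0,0,0]], roll=[2,1.5,1,0])

```text
clock: 29.52
tool_pos: [568.4, 206.2, 69.3]
tcp_rot: [[-0.328, 0.001, 0.945], [-0.945, -0.001, -0.328], [0.001, -1.0, 0.001]]
force: [2.3, -6.1, 5.8]
gripper_width: 11.6
```

```bash
python3 st.py
```

```text
[568.4 206.2  69.3] -109.1 F tool [ 5.  -5.8  4.1] M tool [ 0.82 -1.17 -1.2 ] 11.614222139950675
```

Tight stop reached (torque −1.2 Nm, 81° turned by the tool). I relax a little, release, retreat and check.

Emit:
jog_arm(grip=[0,1,1,1,1,1,1,1], travel=[[0,0,0],[0,0,0],[0,0,0],[0,0,0],[0,0,0],[0,0,0],[0,0,0],[0,0,0]], roll=[-1.5,0,0,0,0,0,0,0])

```text
clock: 30.18
tool_pos: [567.9, 206.9, 69.1]
tcp_rot: [[-0.305, -0.0, 0.952], [-0.952, 0.0, -0.305], [-0.0, -1.0, -0.0]]
force: [0.1, -0.5, 0.2]
gripper_width: 85.6
```

Emit:
jog_arm(grip=[1,1,1,1,1,1,1], travel=[[0,-1,0],[0,-2,0],[0,-3,0],[0,-3,0],[0,-2,0],[0,-1,0],[0,0,0]], roll=[0,0,0,0,0,0,0])

```text
clock: 30.77
tool_pos: [569.0, 207.3, 192.0]
tcp_rot: [[-0.305, 0.004, 0.952], [-0.952, 0.002, -0.305], [-0.003, -1.0, 0.003]]
force: [-0.1, -0.9, -0.4]
gripper_width: 85.3
```

Emit:
jog_arm(grip=[1,1,1,1,1,1,1,1], travel=[[2,0,-1],[3,0,-1],[3,0,-1],[3,0,-1],[3,0,-1],[3,0,-1],[2,0,0],[1,0,0]], roll=[0,0,0,0,0,0,0,0])

```text
clock: 31.43
tool_pos: [447.9, 32.2, 188.3]
tcp_rot: [[-0.307, -0.002, 0.952], [-0.952, -0.001, -0.307], [0.001, -1.0, -0.001]]
force: [0.2, -0.6, -0.3]
gripper_width: 85.3
```

```bash
python3 st.py; python3 - <<'E'
from h import *
A=[]
for n,c in [('top',(184,190)),('side',(260,163))]:
  P={};M=[]
  for i in range(5):
    p=shot(n,n+'8.png'); M.append(p['pixels'].astype(float))
    for q in ['guide_pin','stylus_tip','knob_grip','block']:
        for r in eyes.pinpoint(p,q):
            X=w(p,r['location'])
            if q=='block' and i==0: print(n,q,X.round())
            if q=='knob_grip' and abs(X[0]-567)<15 or abs(X[0]-647)<15 and abs(X[1]-182)<15 : P.setdefault(q,[]).append(X[:2]@np.array([.28,.96]))
  print(n,{k:(np.round(v,1).tolist(),round(float(np.mean(v)),1)) for k,v in P.items()})
  m=np.mean(M,0).astype('uint8')[:,:,::-1]; h,v,k=20,23,13 
  h=15 if n=='top' else 40; k=20 if n=='top' else 10; v=14 if n=='top' else 28
  if n=='top': c=(184,185)
  a=cv2.resize(m[c[1]-v:c[1]+v,c[0]-h:c[0]+h],None,fx=k,fy=k,interpolation=cv2.INTER_CUBIC)[:,:600 if n=='top' else 800]
  a=cv2.convertScaleAbs(a,alpha=1.5)
  if n=='top':
    a=a[:,:400+100]
    for i in range(25): cv2.putText(a,str((c[0]-h+i)%100),(i*k,10),0,0.3,(0,0,255))
    for i in range(2*v): cv2.putText(a,str((c[1]-v+i)%100),(0,i*k+13),0,0.3,(0,0,255))
  else: a=cv2.resize(a,None,fx=.5,fy=1)[:,:300] if False else cv2.resize(m[c[1]-35:c[1]+35,c[0]-35:c[0]+15],None,fx=6,fy=8)[:, :300]
  A.append(a)
cv2.imwrite('pics/c8.png',np.hstack(A))
E
```

```text
[447.9  32.2 188.3] -107.9 F tool [0.5 0.3 0.3] M tool [ 0.01 -0.01  0.02] 85.27115154212568
top block [811. -15.   5.]
top block [720.  60.  -1.]
top {'guide_pin': ([355.9, 359.0, 358.6, 358.3, 358.8], 358.1), 'stylus_tip': ([358.9, 359.5, 360.6, 360.6], 359.9), 'knob_grip': ([359.7, 359.2, 358.0, 355.9], 358.2), 'block': ([358.0], 358.0)}
side block [809. -13.   1.]
side block [723.  56.   3.]
side {'guide_pin': ([357.4, 358.8, 358.3, 360.1, 361.1], 359.1), 'stylus_tip': ([356.1, 356.0, 355.5, 354.5, 357.4], 355.9), 'knob_grip': ([359.5, 357.5, 359.5, 358.7, 357.8], 358.6)}
```

View pics/c8.png

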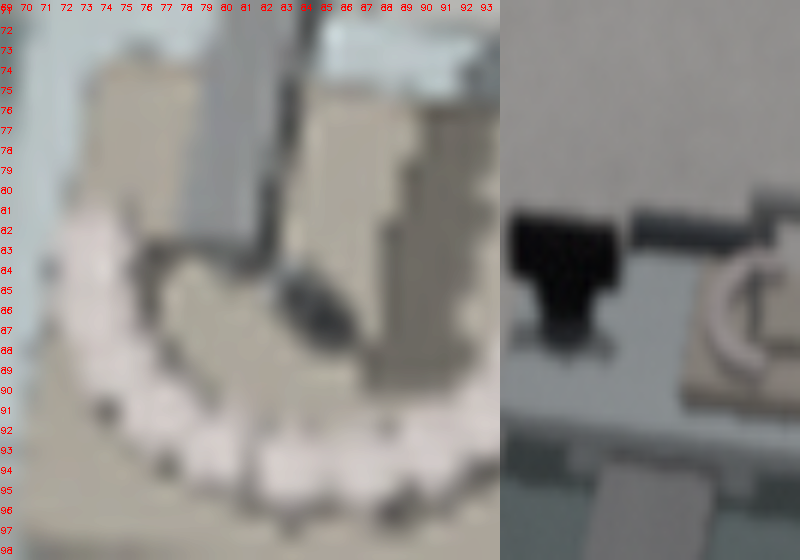

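Top crop: the pin top at (183.4,184.7) meets the stylus tip glint at (182.8,184.2), about 1 mm apart. Side crop: the knob bar lies across the rail. The block still stands on the bench and the robot is clear, so I hand in.

```bash
python3 -c "
from plant import job_done; print(job_done())"
```

```text
the job is handed in; nothing more can be done
None
```

The job is handed in at about 32 s of the 72 s allowed. No verdict was reported.

- **Block:** I lifted the grey plaster block off the rail and stood it upright on the bench near (722, 57), between the jar and the stand and clear of the slide. The last pictures still show it there. I did not touch the green and red look-alikes, nor the jar, bowl, spool and tin.
- **Clamp, slack:** I turned the knob anticlockwise about 78°, to a firm stop where the torque rose to 1.4 Nm.
- **Carriage:** I moved it along the rail by the gripped knob rather than by pushing the rear face. I released the knob once to check, which showed the pin about 3 mm short. I corrected that by about 3 mm, plus a further nudge of just under 1 mm.
- **Clamp, tight:** With the carriage at rest I turned the knob clockwise to its stop, at about −1.2 Nm. The bar lies across the rail again.

**Last checks on the pin under the stylus:** they disagree by a few millimetres.

| Check | Pin relative to stylus, along the rail |
|---|---|
| Enlarged top view, read by eye | about 1 mm short |
| Networks, top camera | about 1.8 mm short |
| Networks, side camera | about 3 mm beyond |

I trusted the top view, which is the more sensitive one along the rail. I did not separately re-measure the four bystanders at the end.

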